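# Release the pinned deburring fixture with its key and hold it open

### The arm

A 6-joint arm with a two-finger parallel gripper is mounted at the origin on a cart in front of the work surface, level with it; the furniture and walls round the work are solid. World frame = base frame: x ahead of the robot, y to its left, z up, the work surface at z = 0. Lengths are in m, angles in rad, forces in N, time in s.
With the tool pointing down it reaches from about 0.3 to 0.875 m from the base axis. Payload 6.4 kg.
Tool frame: the origin (TCP) lies at the very end of the fingers, on their centre line; the grasp point (between the pads) lies 19 mm behind it; z points along the fingers, y is the direction in which the jaws open and shut (so a half turn about z gives the same grasp; the last joint's range is limited). The gripper opens to 88 mm and grips with 3 to 60 N. Pads are 18 mm wide; open, the fingers measure 123 mm over their backs; the gripper's body (75 mm by 187 mm) begins 45 mm behind the grasp point.
Start: joints at [0.917, 0.181, 1.607, -0, 1.354, -0.206], TCP at [0.249, 0.518, 0.239] pointing down, gripper open.
Joint ranges: [-2.99, 2.99], [-0.89, 2.07], [0.3, 2.58], [-1.14, 4.28], [0, 2.63], [-3.12, 3.12]. Speed limits (rad/s): [2.57, 2.57, 3.01, 3.14, 3.14, 3.14].

### API

Orientations are given as a unit quaternion [w, x, y, z].
In Python, from workcell import robot, viewer gives the robot as it stands.
- The arm moves only by the tool move_arm, never from a script. Its argument "plan" is a list of rows, each a list of 7 numbers: the shift along the world's x, y, z in units of 25 mm (1.0 is 25 mm), then the turn, a rotation vector about the world's x, y, z in units of 6 degrees (1.0 is 6 degrees), then the closure, from -1 (fully open) to 1 (shut). In form: [[dx, dy, dz, rx, ry, rz, jaw], ...]. A call has 1 to 10 rows; each row shifts and turns the commanded pose from where the row before left it; what a row does not reach is not made up. A row lasts 1/8 s, in which the tool goes at most 62.5 mm and 10.7 degrees, less where a joint would pass 70% of its speed; a pose out of reach is approached as far as the arm can. A call is refused whole if a number of a shift passes 1 or a number of a turn 1, either way. A call with a gripper value outside its range is refused whole. The fingers move at their own pace and stop on an object; "squeeze" is the grip in N (left out, the last holds). Time passes only in rows, so rows that do not move let the fingers close. It gives the time, the measured TCP pose, the force and the opening at its end, in the units of the state.
- robot.get_obs(): the state, without advancing time (a new reading comes with each control period).
- viewer.capture(name): name is "scene" or "side" or "wrist"; returns a dict with "frame" (420x560x3 uint8, red, green, blue), "fovy" (degrees; the focal length in pixels is half the picture's height over the tangent of half this angle, whatever the lens; pixels are square), "cx", "cy" (the principal point, pixels), "dist_coeffs" ([k1, k2, p1, p2, k3] as OpenCV has them; the pictures are not rectified), "view" (4x4, takes a point from world to camera coordinates); the wrist camera has in their place "hand_eye" (4x4, takes a point from camera to tool coordinates, whose origin is the TCP and whose axes are the flange's). Camera axes: x right, y up, looking along -z (the intrinsics and any distortion apply to the point x, -y, -z); pixel columns grow to the right and rows downward; lengths in m; the calibration is good to about 2 mm. A picture is of the moment at which its call begins: read the wrist's pose just before it. There is no depth.
- robot.close_job(): hands the job in, once; it reports no verdict.
The state is a dict: "t": time; "qpos": joint angles; "dq": joint speeds; "tau": joint torques, N m; "position": TCP position; "tool_rot": TCP orientation; "ft_force": force on the tool from outside, world axes, zero at the start; "torque": the same for the moment, N m; "width": opening from 0.0 (shut) to 1.0 (fully open).
Only numpy, scipy, OpenCV 4.12 (cv2) and the standard library are available. Lean on these libraries where they do the work, as an engineer would, in place of code of your own. Each camera call takes 0.05 s, during which the arm holds its last target.

### The job

Open the deburring fixture so that I can lift the casting out: draw the locking pin up out of the sliding jaw and hang it in the side notch on the front of the fixed jaw, then take the release key with the flat bow (not the T-handled one) from the wooden key stand, work it down past the sticky pins until its collar is home on the fixture's keyhole, and turn it a quarter turn clockwise to its stop against the spring. Finish while still gripping the key there, so that the jaw stays open; leave the casting, the T-handled key and the other things where they are.

Things in the scene. Friction and masses are not known exactly. Their poses are not given: they have to be found in the camera images.
- fixture: Fixture fixed to the bench, 120 x 190 mm, origin under it on the bench's 3 mm mat; all its tops at z = 50 mm above that. Axes: x away from the robot at yaw 0, y along its length. Along y (mm): key head -94 to -34, gap with two guide rods, sliding jaw -20 to 22, casting, fixed jaw 52 to 78. The blocks reach from x = -45 to 45 or 60 mm, the ledge on the fixed jaw's front to x = -87 mm.
- keyhole (a point): Centre of the keyhole, in the top face of the key head at fixture x = 0, y = -64 mm; axes as the fixture's. A slot 20 mm long along the fixture's y, 8 mm wide along x, through a 6 mm plate into the cylinder: the blade enters only in that direction, either way round. The key turns only within about 4 mm of home, and cannot be lifted out while turned.
- sticky_pins (a point): Point on the cylinder's axis 21 mm below the keyhole, between two spring pins 17 and 25 mm below the top, one at each end of the slot. They are sticky: pushing the blade past them takes up to some 15 N, rising and falling with the steps of the blade; small turns of 2 or 3 degrees to and fro while pressing ease it.
- barrel (a joint): Turn of the key cylinder, rad: about 0 shut, grows as the key turns clockwise seen from above, stop at 1.45 (a quarter turn). The key has about 0.1 rad of play in the slot. Geared to the jaw (6.9 mm per rad), whose spring turns it back with up to 0.13 N m when let go. Locked, but for a little play, while the locking pin is in.
- jaw (a joint): Opening of the sliding jaw, m: about 0 clamped on the casting, 0.010 fully open; it slides along the fixture's -y, toward the key head, and is driven by the key.
- jaw_bore (a point): Centre of the mouth of the locking pin's bore, in the top of the sliding jaw when shut (fixture x = 0, y = 1 mm, z = 50 mm); axes as the fixture's. The bore is 12 mm wide, upright, through jaw and base.
- lock_pin: Steel locking pin: knurled round head 18 mm in diameter (21 mm at its flange), 34 mm tall; shank 10 mm in diameter, 42 mm long, foot tapered. Origin on the axis at the underside of the head, z up. It starts upright in the jaw's bore, its head standing on the jaw (origin at jaw_bore), held by nothing else. About 70 g.
- park_notch (a point): Middle of the park notch at the top of the ledge, at fixture x = -66, y = 66 mm; axes as the fixture's. A slot through the 12 mm thick ledge, 13 mm wide along y, closed 7 mm behind this point, open to the front (-x); on the prongs, lips 3.5 mm high stand 17 mm in front of it. The pin hangs here by its head, its origin at this point; open down to the bench below.
- release_key: Steel release key, upright in the key stand. Origin on its axis under its collar, z up. Flat bow 9 mm thick (x), 38 mm wide (y), z = 16 to 46 mm, with a dark hole; stem 12 mm; collar 26 mm in diameter, 4 mm thick; below it a neck 6 mm in diameter, then a blade 18 mm wide (y), 6 mm thick, z = -10 to -34 mm, tip tapered. Home: origin at the keyhole, y along the fixture's y. About 120 g.
- tee_key: Another key in the stand, not for this lock and to be left alone: a round T-bar 10 mm thick, 62 mm long (y) across its top, 40 mm above its origin, which lies under its collar.
- key_stand: Wooden block 56 x 120 x 46 mm fixed to the bench, origin under its middle on the mat. Two upright slots, at y = -30 and 30 mm, hold the keys, blades along the block's y, collars resting on its top; which key is in which slot varies.
- held_casting: Raw aluminium lever casting 30 x 91 x 21 mm clamped between the jaws, lying along the fixture's x; to be left in place. Origin under its middle.
- cap_a: Raw round cap casting 68 x 70 x 21 mm on the bench; a bystander, to be left alone. Origin under its middle.
- brush: Chip brush 238 mm long; a bystander, to be left alone. Origin under its middle.
- deburrer: Deburring tool with a yellow handle, 153 mm long; a bystander, to be left alone. Origin under its middle.

How it is judged:
On the way, in this order (a step that is already met when the one before it is completed fails the run):
1. the locking pin is drawn up clear of the jaw (z of lock_pin in the frame of jaw_bore above 0.04 m), for 0.1 s.
2. the pin hangs upright in the park notch, let go, with the key not yet turned (distance between lock_pin and park_notch below 0.01 m and angle between lock_pin's own z axis and vertical below 0.2 rad and contact force between the fingers and lock_pin below 0.5 N and linear speed of lock_pin below 0.05 m/s and value of joint barrel below 0.4 rad), for 0.2 s.
3. the release key is home in the keyhole (z of release_key in the frame of keyhole between -0.003 and 0.004 m and horizontal distance between release_key and keyhole below 0.004 m and angle between release_key's own z axis and vertical below 0.15 rad and value of joint barrel below 1 rad), for 0.1 s.
4. the key is turned to its stop and the jaw is open (z of release_key in the frame of keyhole between -0.003 and 0.004 m and horizontal distance between release_key and keyhole below 0.004 m and angle between release_key's own z axis and vertical below 0.15 rad and value of joint barrel above 1.2 rad and value of joint jaw above 0.0075 m), for 0.2 s.
At the end, for the whole second after the job is handed in: The robot still grips the key (over 2 N), home in the keyhole within 4 mm and 0.15 rad, with the cylinder beyond 1.2 rad and the jaw open over 7.5 mm, not touching jaw or pin; the pin hangs in the park notch within 10 mm, upright within 0.2 rad (all of step 4 and distance between lock_pin and park_notch below 0.01 m and angle between lock_pin's own z axis and vertical below 0.2 rad and contact force between the fingers and release_key above 2 N and contact force between the arm and jaw below 0.5 N and contact force between the arm and lock_pin below 0.5 N); the arm keeps its last pose, push and grip.
It fails at once if the casting is knocked out of the fixture (distance of held_casting from where it was at the start of the episode above 0.02 m).
It fails at once if the T-handled key is taken from the stand (distance of tee_key from where it was at the start of the episode above 0.025 m).
It fails at once if a neighbouring thing is knocked away (distance of any of cap_a, brush, deburrer from where it was at the start of the episode above 0.04 m).
It also fails if it takes over 64 s, if anything falls off the work surface, if the arm or the gripper's body presses on something with over 40 N, if the wrist force passes 120 N, or if a joint passes its speed limit or range.

## Working session

There is one attempt and no reset: what is moved stays moved. The work goes in short steps, Python scripts to look and compute and a tool call to move; the robot and the scene stay as the last step left them, time stands still between calls to the robot, and variables do not carry over. Pictures are saved under pics/ and viewed, and the job is handed in when it is done.

Besides the shell and the picture viewer there is one more tool, called after "Request:" by a JSON object that holds its "method" and its "body". move_arm: Moves the arm, as the interface text tells. Its arguments: {"type":"object","properties":{"plan":{"type":"array"},"squeeze":{"type":"number"}},"required":["plan"]}

```bash
mkdir -p pics; ls
python3 - <<'E'
from workcell import robot, viewer
import cv2,numpy as np
o=robot.get_obs()
print({k:np.round(v,3).tolist() for k,v in o.items()})
for n in ["scene","side","wrist"]:
    c=viewer.capture(n)
    cv2.imwrite(f"pics/{n}0.png",c["frame"][:,:,::-1])
    print(n,{k:np.round(v,4).tolist() for k,v in c.items() if k!="frame"})
E
```

```text
pics
{'t': 0.0, 'qpos': [0.917, 0.182, 1.608, -0.0, 1.354, -0.206], 'dq': [-0.0, -0.0, -0.0, -0.0, 0.001, -0.0], 'tau': [-0.001, -43.389, -34.184, 0.07, 0.039, -0.0], 'position': [0.249, 0.518, 0.238], 'tool_rot': [-0.0, 0.222, 0.975, -0.001], 'ft_force': [-0.814, -0.707, -0.504], 'torque': [-0.009, -0.024, 0.003], 'width': 1.001}
scene {'fovy': 51.8899, 'cx': 283.5325, 'cy': 207.0008, 'dist_coeffs': [-0.1231, 0.0, 0.0, 0.0, 0.0], 'view': [[-0.5447, -0.8385, -0.0114, 0.5265], [0.34, -0.2332, 0.9111, -0.1673], [-0.7666, 0.4924, 0.4121, -0.6514], [0.0, 0.0, 0.0, 1.0]]}
side {'fovy': 42.0764, 'cx': 281.3589, 'cy': 207.468, 'dist_coeffs': [-0.1448, 0.0, 0.0, 0.0, 0.0], 'view': [[-0.8945, 0.447, -0.0012, 0.3001], [-0.3633, -0.7255, 0.5845, 0.352], [0.2604, 0.5233, 0.8114, -1.2991], [0.0, 0.0, 0.0, 1.0]]}
wrist {'fovy': 65.8369, 'cx': 282.0398, 'cy': 208.9993, 'dist_coeffs': [-0.0223, 0.0, 0.0, 0.0, 0.0], 'hand_eye': [[0.0004, 0.9587, 0.2845, 0.0729], [1.0, -0.0004, 0.0001, 0.0003], [0.0002, 0.2845, -0.9587, -0.1457], [0.0, 0.0, 0.0, 1.0]]}
```

View pics/scene0.png

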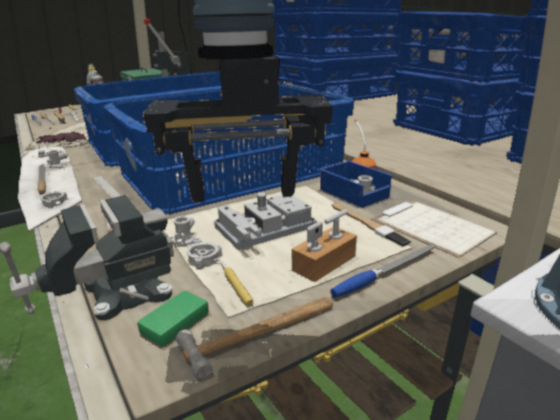

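View pics/side0.png

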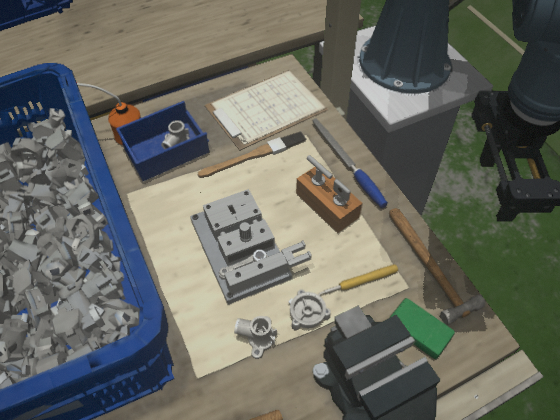

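View pics/wrist0.png

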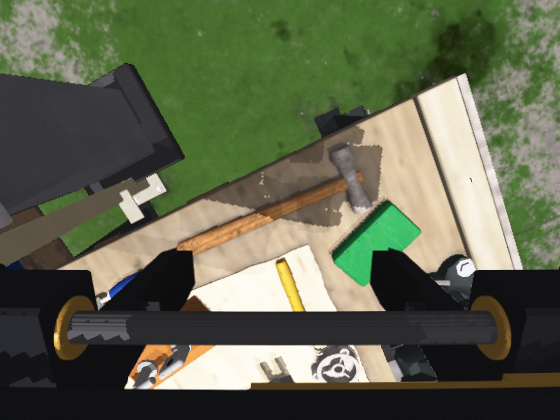

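```bash
cat > h.py <<'E'
from workcell import robot, viewer
import cv2,numpy as np
from scipy.spatial.transform import Rotation as R
def cam(n):
    o=robot.get_obs(); c=viewer.capture(n)
    f=c["frame"].shape[0]/2/np.tan(np.radians(c["fovy"])/2)
    c["K"]=np.array([[f,0,c["cx"]],[0,f,c["cy"]],[0,0,1]]); c["d"]=np.array(c["dist_coeffs"],float)
    if "view" in c: c["T"]=np.linalg.inv(np.array(c["view"]))
    else:
        q=o["tool_rot"]; T=np.eye(4); T[:3,:3]=R.from_quat(np.r_[q[1:],q[0]]).as_matrix(); T[:3,3]=o["position"]
        c["T"]=T@np.array(c["hand_eye"])
    return c
def ray(c,uv):
    p=cv2.undistortPoints(np.array(uv,float).reshape(-1,1,2),c["K"],c["d"]).reshape(-1,2)
    d=np.c_[p[:,0],-p[:,1],-np.ones(len(p))]@c["T"][:3,:3].T
    return c["T"][:3,3],d
def onz(c,uv,z):
    o,d=ray(c,uv); return o+d*((z-o[2])/d[:,2])[:,None]
def proj(c,P):
    P=np.atleast_2d(P).astype(float); V=np.linalg.inv(c["T"]); q=P@V[:3,:3].T+V[:3,3]
    q=q*[1,-1,-1]
    return cv2.projectPoints(q.reshape(-1,1,3),np.zeros(3),np.zeros(3),c["K"],c["d"])[0].reshape(-1,2)
def crop(c,name,x0,y0,x1,y1,s):
    im=cv2.resize(c["frame"][y0:y1,x0:x1,::-1],None,fx=s,fy=s,interpolation=cv2.INTER_CUBIC)
    cv2.imwrite(f"pics/{name}.png",im)
E
python3 - <<'E'
from h import *
c=cam("side"); print(c["T"][:3,3])
crop(c,"side_fix",180,140,380,290,4)
for n,p in [("head",(232,210)),("ledge",(300,255)),("pin",(245,232)),("stand",(330,195))]:
    print(n,onz(c,[p],.053))
E
```

```text
[0.73462689 0.80101093 0.84863703]
head [[0.56084838 0.25324508 0.053     ]]
ledge [[0.49534568 0.3906451  0.053     ]]
pin [[0.559393   0.30660494 0.053     ]]
stand [[0.38717266 0.30254274 0.053     ]]
```

View pics/side_fix.png

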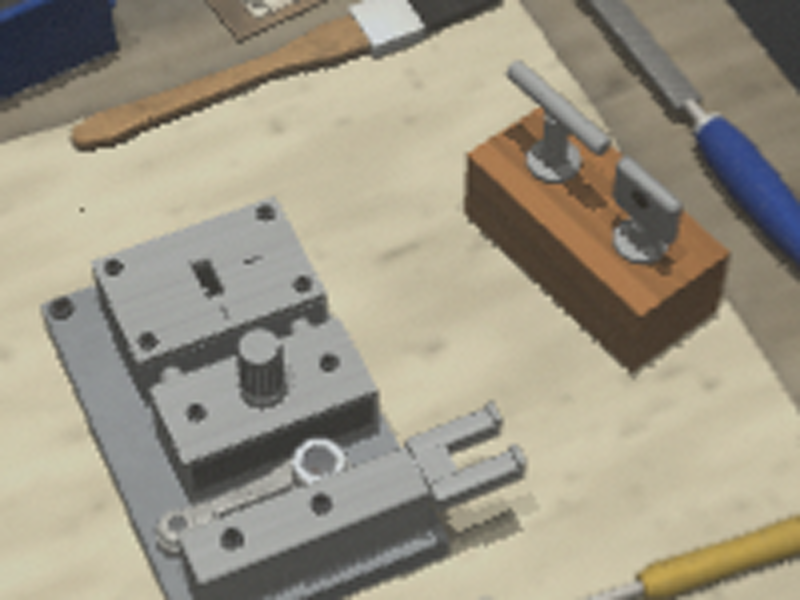

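Run:
```python
from h import *
c=cam("side"); f=lambda p:[180+p[0]/4-.4,140+p[1]/4-.4]
for n,p,z in [("h1",(95,262),.053),("h2",(272,200),.053),("h3",(326,298),.053),("h4",(140,362),.053),("kh",(208,278),.053),("tipA",(492,410),.053),("tipB",(520,458),.053),("pinhead top",(261,343),.087),
 ("standL",(468,155),.049),("standbot",(637,317),.049),("standR",(727,258),.049),("keycollar",(640,240),.053),("teecollar",(553,160),.053),("bow l",(618,160),.099),("bow r",(678,208),.099),("t l",(515,68),.095),("t r",(603,142),.095)]:
    print(n,onz(c,[f(p)],z).round(4))
```

```text
h1 [[0.603 0.22  0.053]]
h2 [[0.5167 0.2238 0.053 ]]
h3 [[0.518  0.2847 0.053 ]]
h4 [[0.6054 0.2792 0.053 ]]
kh [[0.5607 0.2511 0.053 ]]
tipA [[0.4794 0.3698 0.053 ]]
tipB [[0.48   0.3964 0.053 ]]
pinhead top [[0.5616 0.3154 0.087 ]]
standL [[0.4222 0.2378 0.049 ]]
standbot [[0.3976 0.3535 0.049 ]]
standR [[0.3445 0.3437 0.049 ]]
keycollar [[0.3767 0.3195 0.053 ]]
teecollar [[0.3897 0.261  0.053 ]]
bow l [[0.384 0.305 0.099]]
bow r [[0.3739 0.3398 0.099 ]]
t l [[0.3974 0.2346 0.095 ]]
t r [[0.383  0.2905 0.095 ]]
```

Request:
{"method": "move_arm", "body": {"plan": [[0.97, -0.64, 0, 0, 0, -0.86, -1], [0.97, -0.64, 0, 0, 0, -0.86, -1], [0.97, -0.64, 0, 0, 0, -0.86, -1], [0.97, -0.64, 0, 0, 0, -0.86, -1], [0.97, -0.64, 0, 0, 0, -0.86, -1], [0.97, -0.64, 0, 0, 0, -0.86, -1], [0.97, -0.64, 0, 0, 0, -0.86, -1]], "squeeze": 25}}

```text
t: 1.12
position: [0.4194, 0.4057, 0.2386]
tool_rot: [-0.0, 0.515, 0.857, -0.0]
ft_force: [0.3, 0.3, 0.4]
width: 0.998
```

Request:
{"method": "move_arm", "body": {"plan": [[0.97, -0.64, 0, 0, 0, -0.86, -1], [0.97, -0.64, 0, 0, 0, -0.86, -1], [0.97, -0.64, 0, 0, 0, -0.86, -1], [0.97, -0.64, 0, 0, 0, -0.86, -1], [0.97, -0.64, 0, 0, 0, -0.86, -1], [0.97, -0.64, 0, 0, 0, -0.86, -1], [0, 0, 0, 0, 0, 0, -1], [0, 0, 0, 0, 0, 0, -1]]}}

```text
t: 2.12
position: [0.5636, 0.3106, 0.2384]
tool_rot: [-0.0, 0.723, 0.69, -0.0]
ft_force: [-0.8, -0.5, 1.3]
width: 1.002
```

Run:
```python
from h import *
o=robot.get_obs(); c=cam("wrist"); import pickle; pickle.dump(c,open("w1.pkl","wb"))
print(o["t"],o["position"],o["tool_rot"],o["qpos"])
cv2.imwrite("pics/w1.png",c["frame"][:,:,::-1])
crop(c,"w1c",130,60,430,285,2.6)
```

```text
2.125 [0.56360546 0.31058355 0.23838818] [-3.70533049e-04  7.23403989e-01  6.90424819e-01 -3.16266422e-04] [3.19369812e-01 3.31487412e-01 1.42267779e+00 4.05386186e-04
 1.38831649e+00 3.65939892e-01]
```

View pics/w1.png

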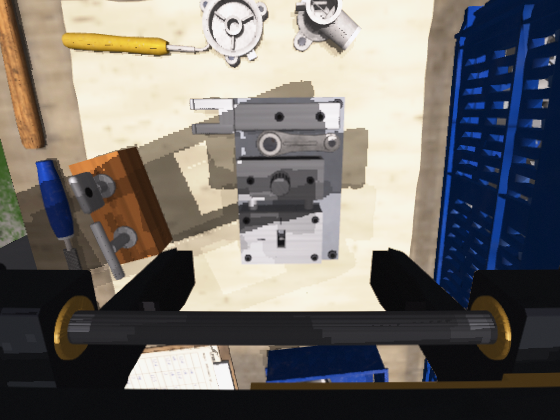

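Run:
```python
import pickle
from h import *
c=pickle.load(open("w1.pkl","rb"))
crop(c,"w1f",180,85,360,275,3.1)
crop(c,"w1s",60,130,190,290,3.7)
```

```text
(no output)
```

View pics/w1f.png

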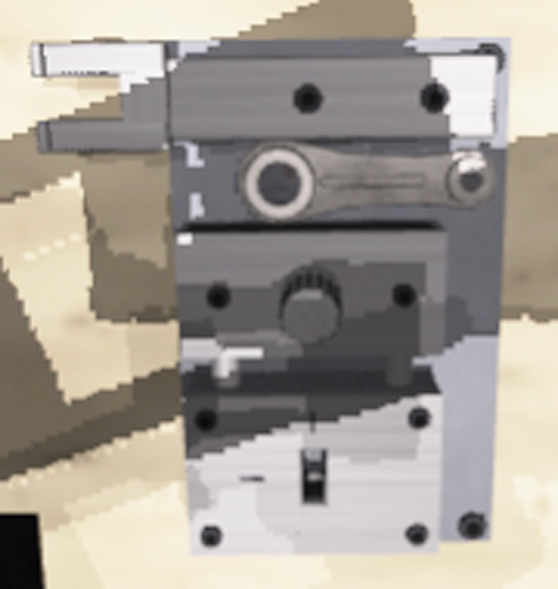

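View pics/w1s.png

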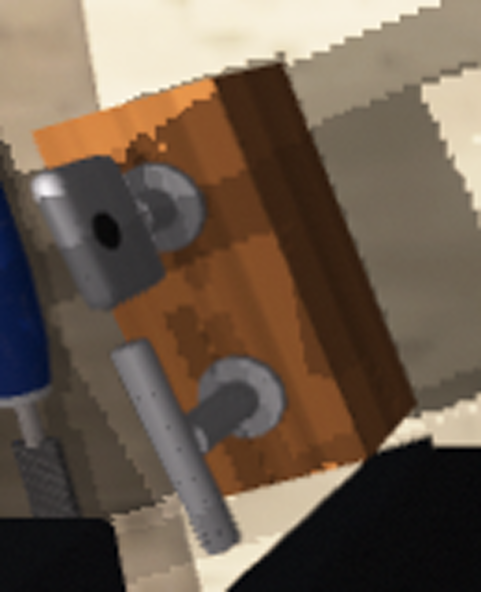

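Run:
```python
import pickle
from h import *
c=pickle.load(open("w1.pkl","rb"))
F=lambda p:[180+(p[0]+.5)/3.1-.5,85+(p[1]+.5)/3.1-.5]
S=lambda p:[60+(p[0]+.5)/3.7-.5,130+(p[1]+.5)/3.7-.5]
for n,p,z in [("kh",(314,477),.053),("BL -45,-94",(192,553),.053),("BR 45?,-94",(437,552),.053),("fj TR 60,78",(495,55),.053),("fj BR 60,52",(495,137),.053),("tipA +y",(33,43),.053),("tipB",(40,122),.053),("notch in hi",(120,76),.053),("notch in lo",(120,120),.053),
("screws hBL",(211,535),.053),("hBR",(417,533),.053),("hTR",(419,418),.053),("hTL",(206,420),.053),("jawL",(218,296),.053),("jawR",(404,295),.053),("fjL",(308,99),.053),("fjR",(434,97),.053),("pintop",(310,314),.087)]:
    print(n,onz(c,[F(p)],z).round(4)[0,:2])
for n,p,z in [("st TL",(35,132),.049),("st TR",(214,80),.049),("st BR",(367,458),.049),("keycollar",(166,208),.053),("teecollar",(243,397),.053),("bowtop a",(42,180),.095),("bowtop b",(100,303),.095)]:
    print(n,onz(c,[S(p)],z).round(4)[0,:2])
```

```text
kh [0.5601 0.2521]
BL -45,-94 [0.5146 0.2247]
BR 45?,-94 [0.6031 0.221 ]
fj TR 60,78 [0.6235 0.3912]
fj BR 60,52 [0.6236 0.3661]
tipA +y [0.479  0.4016]
tipB [0.4783 0.3776]
notch in hi [0.5053 0.3904]
notch in lo [0.504  0.3769]
screws hBL [0.522  0.2315]
hBR [0.596  0.2288]
hTR [0.5975 0.2723]
hTL [0.5236 0.275 ]
jawL [0.5311 0.3185]
jawR [0.5933 0.3159]
fjL [0.5643 0.3805]
fjR [0.6042 0.3793]
pintop [0.5622 0.3184]
st TL [0.3423 0.3425]
st TR [0.3963 0.3543]
st BR [0.4215 0.2387]
keycollar [0.3778 0.3196]
teecollar [0.3893 0.2617]
bowtop a [0.3722 0.3363]
bowtop b [0.3799 0.3041]
```

Request:
{"method": "move_arm", "body": {"plan": [[-0.04, 0.26, -1, 0, 0, 0.09, 0], [0, 0, -1, 0, 0, 0, 0], [0, 0, -1, 0, 0, 0, 0], [0, 0, -1, 0, 0, 0, 0], [0, 0, -1, 0, 0, 0, 0], [0, 0, -1, 0, 0, 0, 0], [0, 0, -0.6, 0, 0, 0, 0], [0, 0, -0.5, 0, 0, 0, 0], [0, 0, 0, 0, 0, 0, 0]]}}

```text
t: 3.3
position: [0.5626, 0.3169, 0.0605]
tool_rot: [-0.0, 0.72, 0.694, -0.001]
ft_force: [-0.1, 0.1, 0.1]
width: 0.503
```

Run:
```python
from h import *
o=robot.get_obs(); print(o["position"],o["tool_rot"],o["ft_force"],o["width"])
c=cam("wrist"); crop(c,"w2",130,100,430,420,1.8)
c=cam("side"); crop(c,"s2",180,140,380,290,4)
```

```text
[0.56256701 0.31689899 0.0605487 ] [-2.99785466e-04  7.20358107e-01  6.93602011e-01 -5.98178381e-04] [-0.06563451  0.13101207  0.07087581] 0.5027202338935259
```

View pics/w2.png

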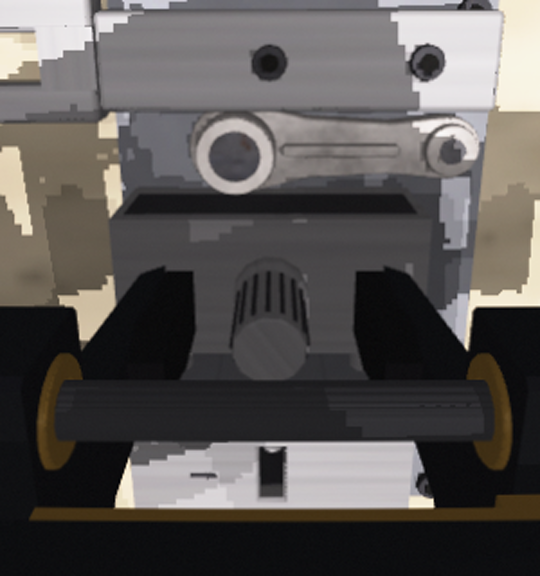

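View pics/s2.png

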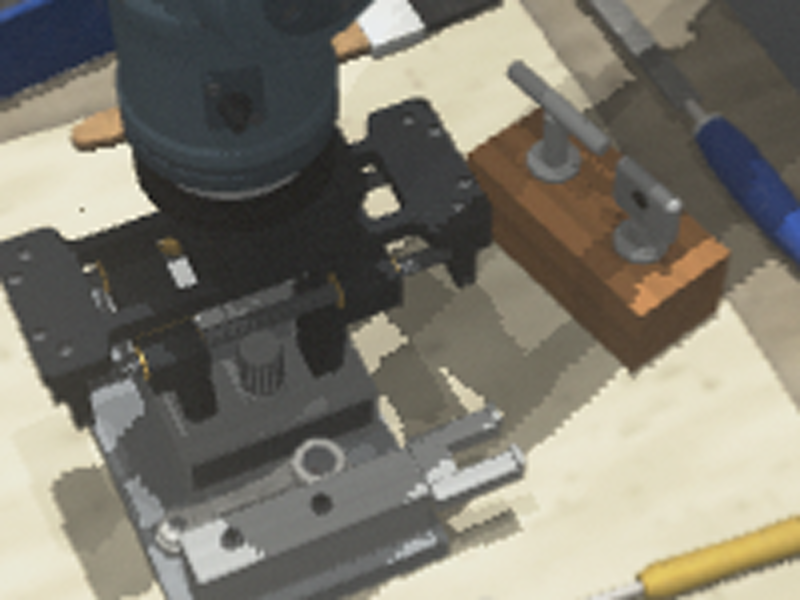

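Request:
{"method": "move_arm", "body": {"plan": [[0, 0, 0, 0, 0, 0, 1], [0, 0, 0, 0, 0, 0, 1], [0, 0, 0, 0, 0, 0, 1], [0, 0, 0, 0, 0, 0, 1], [0, 0, 0, 0, 0, 0, 1]], "squeeze": 25}}

```text
t: 4.03
position: [0.5629, 0.3169, 0.0616]
tool_rot: [-0.0, 0.72, 0.693, -0.0]
ft_force: [-4.6, -0.3, 5.4]
width: 0.195
```

Request:
{"method": "move_arm", "body": {"plan": [[0, 0, 0.3, 0, 0, 0, 1], [0, 0, 0.6, 0, 0, 0, 1], [0, 0, 0.8, 0, 0, 0, 1], [0, 0, 0.8, 0, 0, 0, 1], [0, 0, 0, 0, 0, 0, 1]]}}

```text
t: 4.65
position: [0.5651, 0.3175, 0.127]
tool_rot: [0.001, 0.721, 0.693, 0.003]
ft_force: [0.7, -0.4, -2.1]
width: 0.197
```

Run:
```python
from h import *
o=robot.get_obs(); print(o["position"],o["tool_rot"],o["ft_force"],o["width"])
c=cam("side"); crop(c,"s3",180,140,380,290,4)
```

```text
[0.56506023 0.31748378 0.12704469] [0.00117398 0.72050979 0.69343918 0.00252397] [ 0.67686949 -0.39157713 -2.05129946] 0.1967285189489361
```

View pics/s3.png

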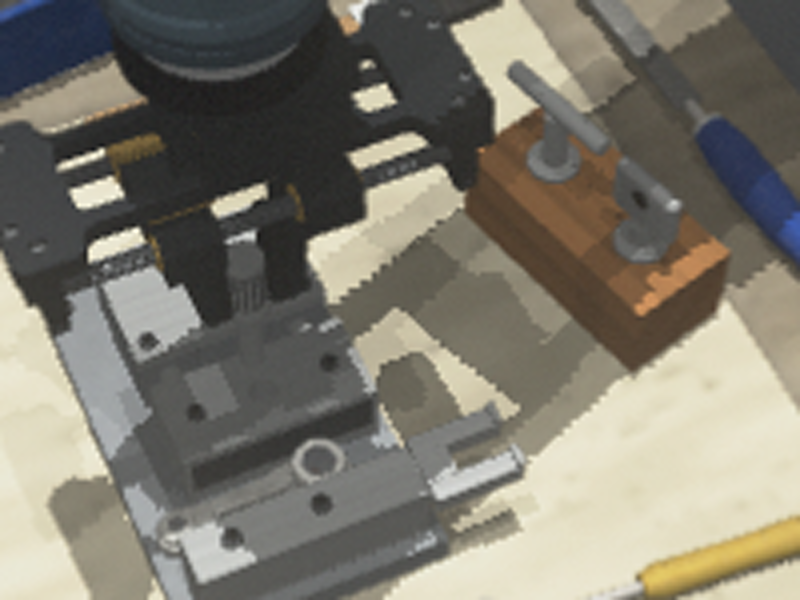

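Request:
{"method": "move_arm", "body": {"plan": [[-0.6, 0.6, 0, 0, 0, 0, 1], [-0.8, 0.8, 0, 0, 0, 0, 1], [-0.8, 0.8, 0, 0, 0, 0, 1], [-0.4, 0.49, 0, 0, 0, 0, 1], [0, 0, 0, 0, 0, 0, 1], [0, 0, 0, 0, 0, 0, 1], [0, 0, 0, 0, 0, 0, 1]]}}

```text
t: 5.58
position: [0.4989, 0.3834, 0.1236]
tool_rot: [0.0, 0.721, 0.693, -0.0]
ft_force: [-0.1, -1.1, -0.5]
width: 0.194
```

Run:
```python
from h import *
o=robot.get_obs(); print(o["position"],o["tool_rot"],o["ft_force"],o["width"])
c=cam("side"); crop(c,"s4",220,160,360,265,5.5)
print(proj(c,[[0.4992,0.3844,.053]]))
c=cam("wrist"); crop(c,"w4",130,60,430,360,2)
c=cam("scene"); crop(c,"c4",180,160,360,290,4.2)
```

```text
[0.49885903 0.38343322 0.1236432 ] [ 8.20338826e-05  7.20899203e-01  6.93039921e-01 -7.32616006e-06] [-0.14710387 -1.11626408 -0.52197833] 0.19394918027457003
[[296.27802905 253.04482365]]
```

View pics/s4.png

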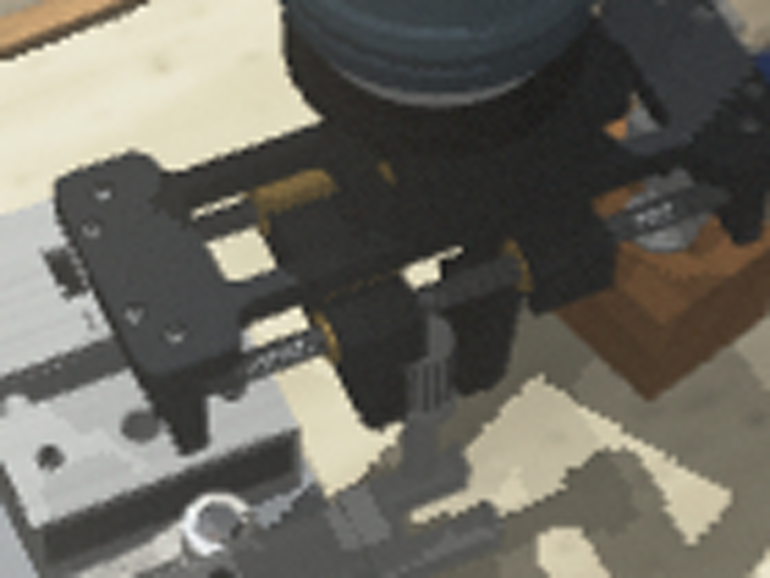

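View pics/w4.png

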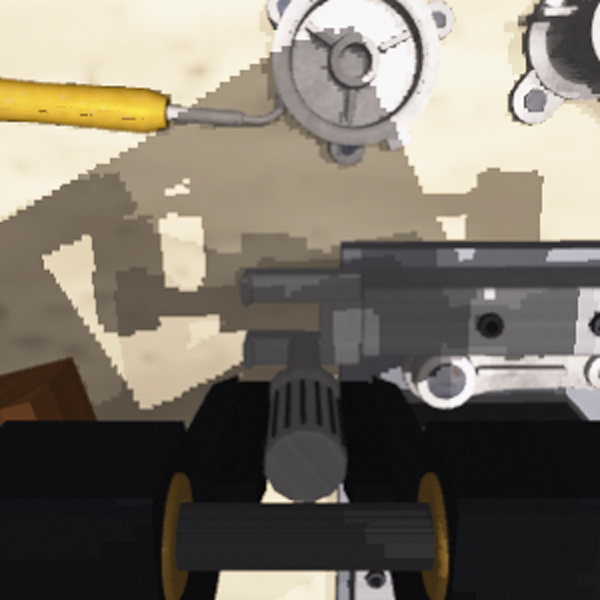

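View pics/c4.png

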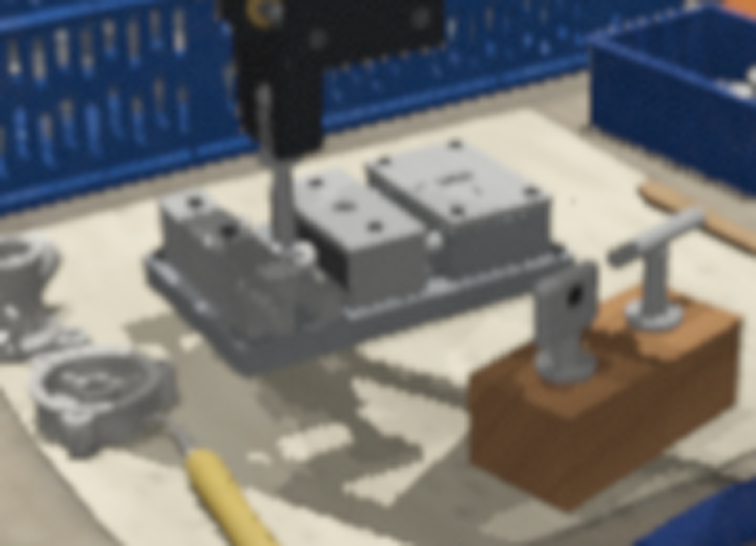

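Request:
{"method": "move_arm", "body": {"plan": [[-0.04, 0.04, -0.5, 0, 0, 0, 1], [0, 0, -0.2, 0, 0, 0, 1], [0, 0, -0.2, 0, 0, 0, 1], [0, 0, -0.2, 0, 0, 0, 1], [0, 0, 0, 0, 0, 0, 1]]}}

```text
t: 6.35
position: [0.4969, 0.3849, 0.0956]
tool_rot: [-0.0, 0.721, 0.693, -0.0]
ft_force: [-0.1, 0.2, -1.1]
width: 0.194
```

Run:
```python
from h import *
o=robot.get_obs(); print(o["position"],o["tool_rot"],o["ft_force"],o["width"])
c=cam("side"); crop(c,"s5",220,160,360,265,5.5)
c=cam("wrist"); crop(c,"w5",180,160,380,360,3)
```

```text
[0.4969057  0.38493642 0.09564733] [-1.10353365e-04  7.20508521e-01  6.93445937e-01 -4.37720928e-04] [-0.05225847  0.16447447 -1.10830928] 0.19382018463171338
```

View pics/s5.png

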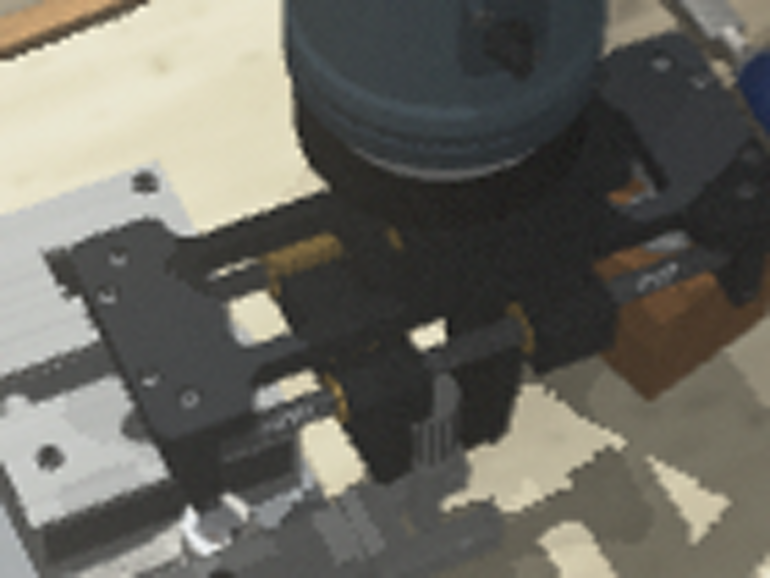

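View pics/w5.png

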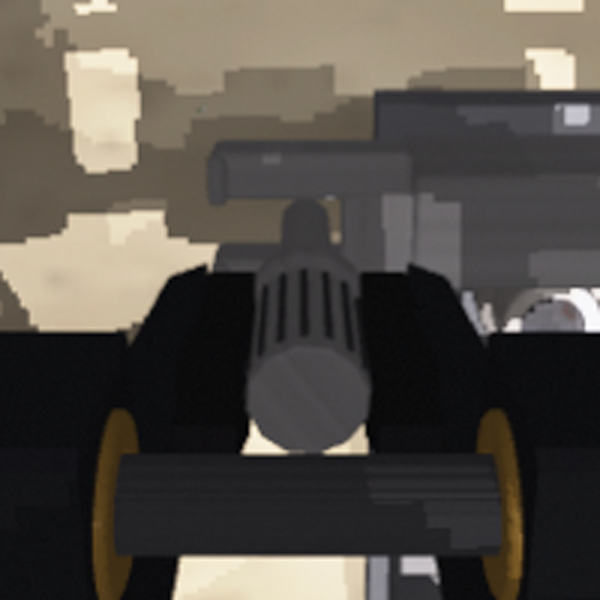

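Request:
{"method": "move_arm", "body": {"plan": [[0, -0.02, -0.3, 0, 0, 0, 1], [0, 0, -0.3, 0, 0, 0, 1], [0, 0, -0.3, 0, 0, 0, 1], [0, 0, -0.2, 0, 0, 0, 1], [0, 0, 0, 0, 0, 0, 1], [0, 0, 0, 0, 0, 0, 1]]}}

```text
t: 7.2
position: [0.4974, 0.3847, 0.0689]
tool_rot: [0.0, 0.721, 0.693, 0.0]
ft_force: [-0.6, 0.9, -0.5]
width: 0.193
```

Request:
{"method": "move_arm", "body": {"plan": [[0, 0, -0.15, 0, 0, 0, 1], [0, 0, -0.1, 0, 0, 0, 1], [0, 0, 0, 0, 0, 0, 1], [0, 0, 0, 0, 0, 0, 1]]}}

```text
t: 7.7
position: [0.4973, 0.3846, 0.0625]
tool_rot: [0.0, 0.721, 0.693, 0.0]
ft_force: [0.6, 0.4, 0.1]
width: 0.193
```

Run:
```python
from h import *
o=robot.get_obs(); print(o["position"],o["tool_rot"],o["ft_force"],o["width"])
c=cam("side"); crop(c,"s6",220,160,360,265,5.5)
c=cam("wrist"); crop(c,"w6",180,160,380,360,3)
```

```text
[0.49726904 0.38457469 0.06249401] [1.83952855e-05 7.20537459e-01 6.93416015e-01 3.09002385e-05] [0.62935922 0.36808418 0.10038677] 0.19310103868345216
```

View pics/s6.png

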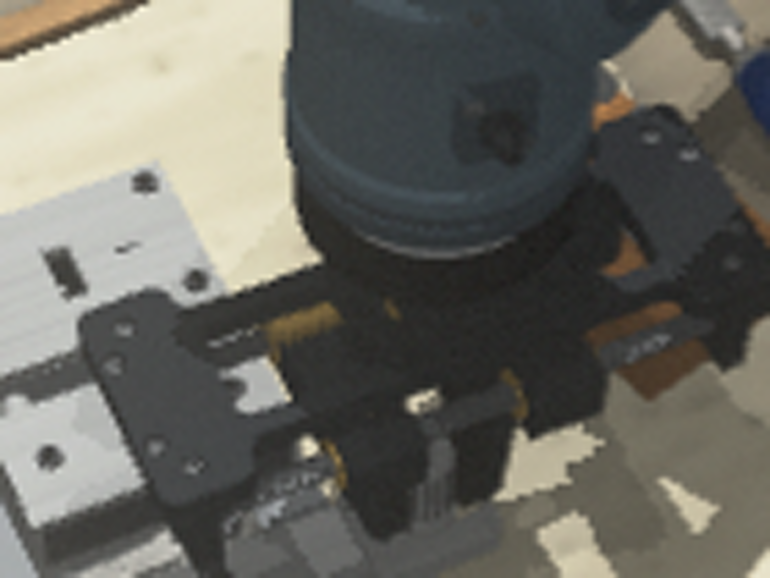

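View pics/w6.png

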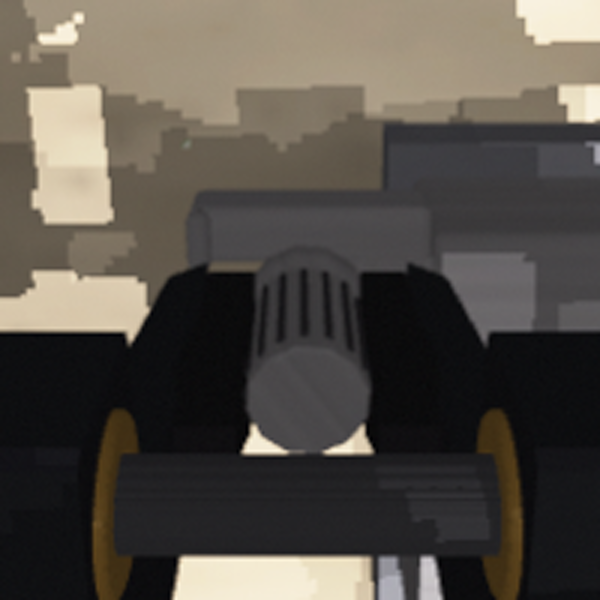

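Request:
{"method": "move_arm", "body": {"plan": [[0, 0, 0, 0, 0, 0, 0.5], [0, 0, 0, 0, 0, 0, 0.2], [0, 0, 0, 0, 0, 0, 0.1], [0, 0, 0, 0, 0, 0, 0.1], [0, 0, 0, 0, 0, 0, 0.1]]}}

```text
t: 8.43
position: [0.4972, 0.3846, 0.0624]
tool_rot: [-0.0, 0.721, 0.693, -0.0]
ft_force: [0.1, 0.2, 0.6]
width: 0.453
```

Request:
{"method": "move_arm", "body": {"plan": [[0, 0, 0.4, 0, 0, 0, 0.1], [0, 0, 0.8, 0, 0, 0, 0.1], [0, 0, 1, 0, 0, 0, 0.1], [0, 0, 1, 0, 0, 0, 0.1], [0, 0, 0.8, 0, 0, 0, 0.1]]}}

```text
t: 9.05
position: [0.4979, 0.3849, 0.1654]
tool_rot: [0.0, 0.721, 0.693, 0.001]
ft_force: [-0.3, 0.6, 1.0]
width: 0.453
```

Run:
```python
from h import *
o=robot.get_obs(); print(o["position"],o["tool_rot"],o["ft_force"],o["width"])
c=cam("side"); crop(c,"s7",220,160,360,265,5.5)
c=cam("wrist"); crop(c,"w7",130,60,430,360,2)
import pickle; pickle.dump(c,open("w7.pkl","wb"))
```

```text
[0.49789713 0.38493593 0.16538653] [4.12292960e-04 7.20528265e-01 6.93424168e-01 1.33134857e-03] [-0.32192576  0.62235193  0.9943376 ] 0.4527590698108849
```

View pics/s7.png

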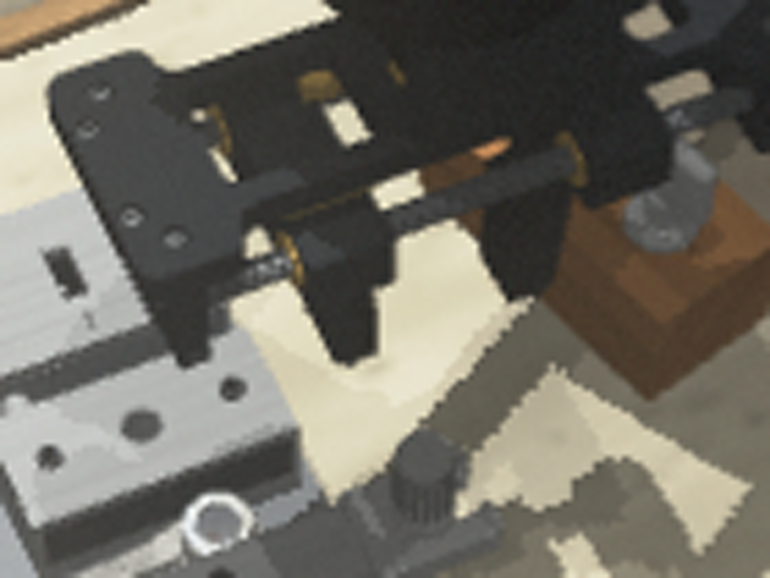

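View pics/w7.png

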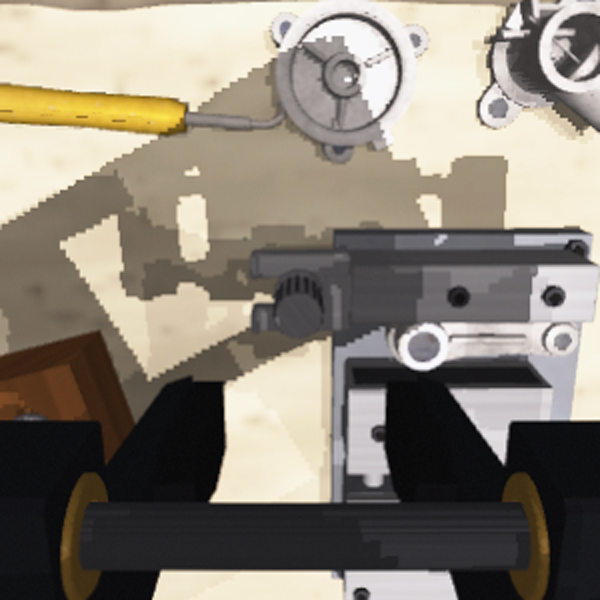

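Request:
{"method": "move_arm", "body": {"plan": [[-0.8, -0.43, 0, 0, 0, 0.4, 0], [-0.8, -0.43, 0, 0, 0, 0.4, 0], [-0.8, -0.43, 0, 0, 0, 0.4, 0], [-0.8, -0.43, 0, 0, 0, 0.4, 0], [-0.8, -0.43, 0, 0, 0, 0.4, 0], [-0.8, -0.43, 0, 0, 0, 0.4, 0], [0, 0, 0, 0, 0, 0, 0], [0, 0, 0, 0, 0, 0, 0], [0, 0, 0, 0, 0, 0, 0]]}}

```text
t: 10.28
position: [0.3779, 0.3203, 0.1625]
tool_rot: [0.0, 0.628, 0.778, 0.0]
ft_force: [-1.4, 1.2, 0.5]
width: 0.498
```

Run:
```python
from h import *
o=robot.get_obs(); print(o["position"],o["tool_rot"],o["ft_force"],o["width"])
c=cam("wrist"); crop(c,"w8",180,130,380,330,3)
import pickle; pickle.dump(c,open("w8.pkl","wb"))
```

```text
[0.37792322 0.32032207 0.16245266] [5.99467612e-05 6.28187076e-01 7.78062322e-01 1.32964571e-04] [-1.39634543  1.21808837  0.46772021] 0.49841831433706224
```

View pics/w8.png

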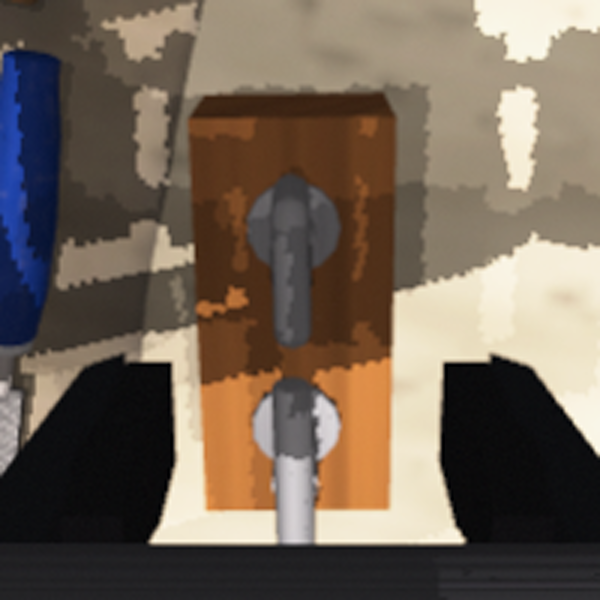

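Run:
```python
import pickle
from h import *
c=pickle.load(open("w8.pkl","rb"))
G=lambda p:[180+(p[0]+.5)/3-.5,130+(p[1]+.5)/3-.5]
for n,p,z in [("col L",(248,228),.053),("col R",(340,228),.053),("bow near",(292,340),.093),("bow mid",(292,265),.095),("st TL",(190,118),.049),("st TR",(396,116),.049),("bl",(207,510),.049),("br",(389,508),.049),("teecol L",(252,427),.053),("teecol R",(340,427),.053)]:
    print(n,onz(c,[G(p)],z).round(4)[0,:2])
```

```text
col L [0.3627 0.3174]
col R [0.3872 0.3227]
bow near [0.3783 0.3041]
bow mid [0.3743 0.3231]
st TL [0.3415 0.3431]
st TR [0.3953 0.3552]
bl [0.3677 0.2263]
br [0.4216 0.2386]
teecol L [0.3755 0.2587]
teecol R [0.4004 0.2641]
```

Request:
{"method": "move_arm", "body": {"plan": [[-0.12, -0.01, -0.6, 0, 0, 0.08, 0], [0, 0, -1, 0, 0, 0, 0], [0, 0, -1, 0, 0, 0, 0], [0, 0, -0.8, 0, 0, 0, 0], [0, 0, -0.3, 0, 0, 0, 0], [0, 0, 0, 0, 0, 0, 0], [0, 0, 0, 0, 0, 0, 0]]}}

```text
t: 11.2
position: [0.3747, 0.3201, 0.0706]
tool_rot: [0.0, 0.625, 0.781, 0.001]
ft_force: [0.0, -0.7, 0.2]
width: 0.5
```

Run:
```python
from h import *
o=robot.get_obs(); print(o["position"],o["tool_rot"],o["ft_force"],o["width"])
c=cam("wrist"); crop(c,"w9",180,130,380,330,3)
c=cam("side"); crop(c,"s9",270,130,390,230,6)
```

```text
[0.37474544 0.32010644 0.07057518] [2.52662651e-04 6.24649997e-01 7.80904616e-01 5.45755417e-04] [ 0.01660024 -0.68813879  0.17048874] 0.4995663625906142
```

View pics/w9.png

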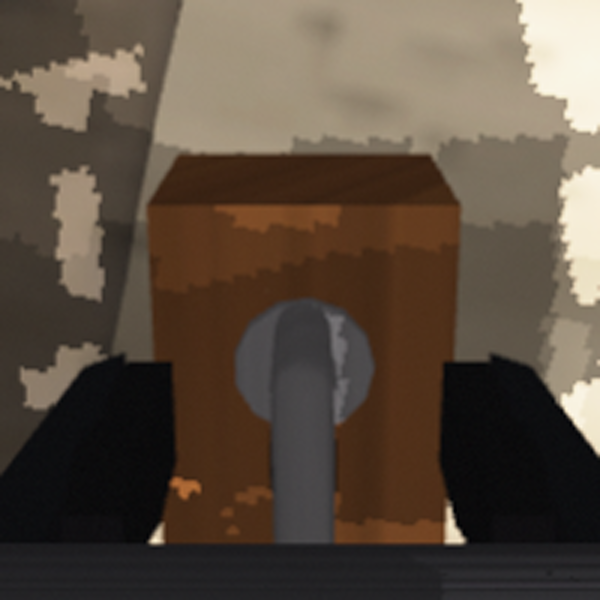

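View pics/s9.png

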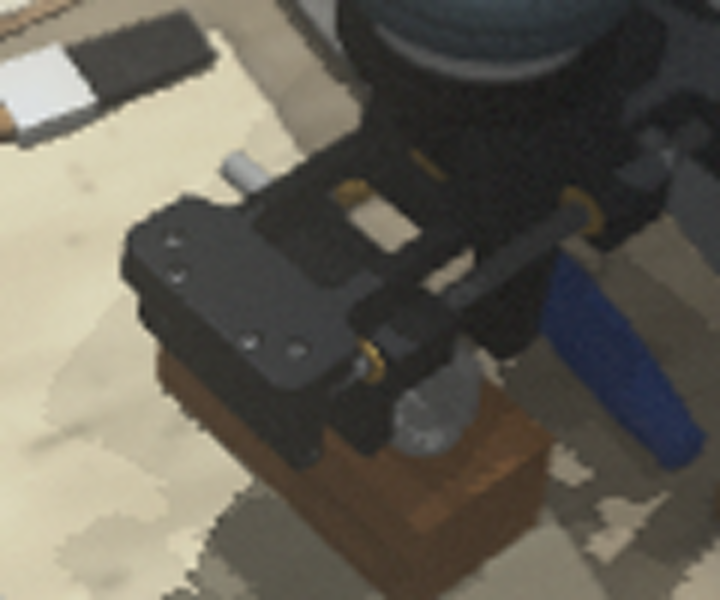

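Request:
{"method": "move_arm", "body": {"plan": [[0, 0, 0, 0, 0, 0, 1], [0, 0, 0, 0, 0, 0, 1], [0, 0, 0, 0, 0, 0, 1], [0, 0, 0, 0, 0, 0, 1], [0, 0, 0, 0, 0, 0, 1], [0, 0, 0, 0, 0, 0, 1]], "squeeze": 50}}

```text
t: 12.05
position: [0.3742, 0.3199, 0.07]
tool_rot: [0.0, 0.625, 0.781, 0.0]
ft_force: [-0.5, -0.1, 1.7]
width: 0.097
```

Request:
{"method": "move_arm", "body": {"plan": [[0, 0, 0.2, 0, 0, 0, 1], [0, 0, 0.5, 0, 0, 0, 1], [0, 0, 0.8, 0, 0, 0, 1], [0, 0, 0.8, 0, 0, 0, 1], [0, 0, 0, 0, 0, 0, 1]]}}

```text
t: 12.68
position: [0.3756, 0.3206, 0.1296]
tool_rot: [0.001, 0.625, 0.781, 0.002]
ft_force: [-0.4, 0.2, -1.0]
width: 0.1
```

Run:
```python
from h import *
o=robot.get_obs(); print(o["position"],o["tool_rot"],o["ft_force"],o["width"])
c=cam("side"); crop(c,"s10",270,110,390,210,6)
```

```text
[0.37557175 0.32055485 0.12962188] [0.00092109 0.62462365 0.78092281 0.00200268] [-0.41083391  0.23335885 -1.04705117] 0.10034249103146428
```

View pics/s10.png

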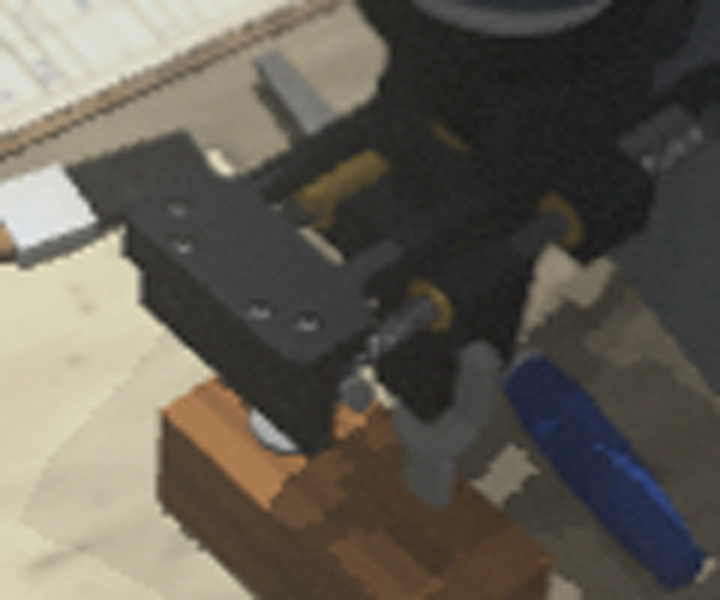

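Request:
{"method": "move_arm", "body": {"plan": [[0, 0, 1, 0, 0, 0, 1], [0.92, -0.34, 0, 0, 0, -0.31, 1], [0.92, -0.34, 0, 0, 0, -0.31, 1], [0.92, -0.34, 0, 0, 0, -0.31, 1], [0.92, -0.34, 0, 0, 0, -0.31, 1], [0.92, -0.34, 0, 0, 0, -0.31, 1], [0.92, -0.34, 0, 0, 0, -0.31, 1], [0.92, -0.34, 0, 0, 0, -0.31, 1], [0.92, -0.34, 0, 0, 0, -0.31, 1], [0, 0, 0, 0, 0, 0, 1]]}}

```text
t: 13.98
position: [0.5602, 0.2503, 0.1517]
tool_rot: [0.0, 0.722, 0.692, -0.0]
ft_force: [-0.3, 0.0, -1.4]
width: 0.099
```

Request:
{"method": "move_arm", "body": {"plan": [[0, 0, -0.5, 0, 0, 0, 1], [0, 0, -0.3, 0, 0, 0, 1], [0, 0, 0, 0, 0, 0, 1], [0, 0, 0, 0, 0, 0, 1]]}}

```text
t: 14.48
position: [0.558, 0.2521, 0.1326]
tool_rot: [0.0, 0.72, 0.694, 0.0]
ft_force: [0.5, 0.1, 0.0]
width: 0.096
```

Run:
```python
from h import *
o=robot.get_obs(); print(o["position"],o["tool_rot"],o["ft_force"],o["width"])
c=cam("wrist"); crop(c,"w11",180,130,380,330,3)
import pickle; pickle.dump(c,open("w11.pkl","wb"))
c=cam("side"); crop(c,"s11",190,150,310,250,6)
pickle.dump(c,open("s11.pkl","wb"))
c=cam("scene"); crop(c,"c11",200,170,360,290,4.5)
pickle.dump(c,open("c11.pkl","wb"))
```

```text
[0.55799622 0.2521275  0.13257266] [1.94142688e-05 7.20332272e-01 6.93629163e-01 4.99872761e-05] [0.48090458 0.13443831 0.02418705] 0.09600964659093361
```

View pics/w11.png

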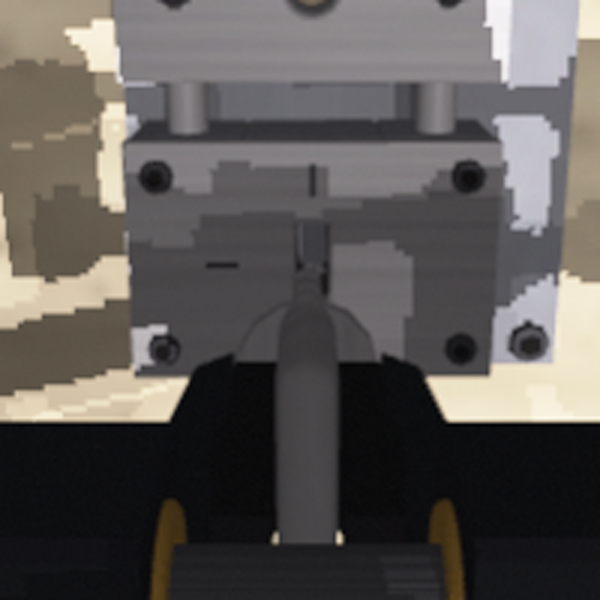

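View pics/s11.png

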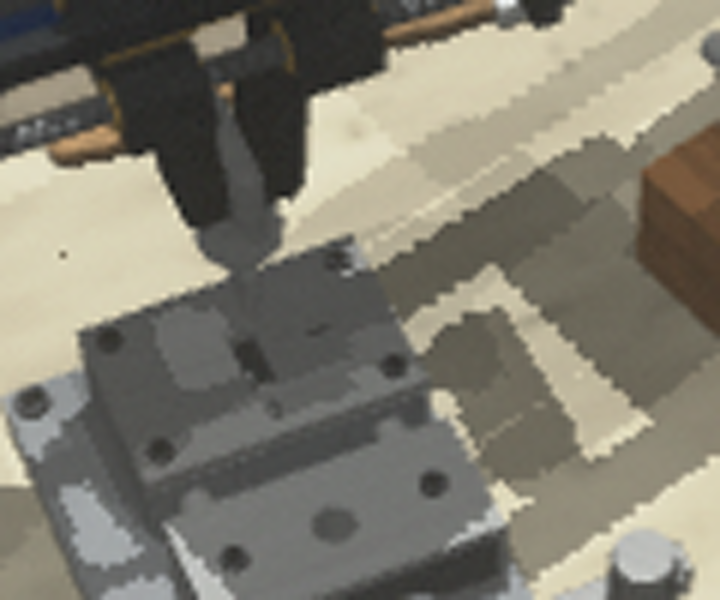

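View pics/c11.png

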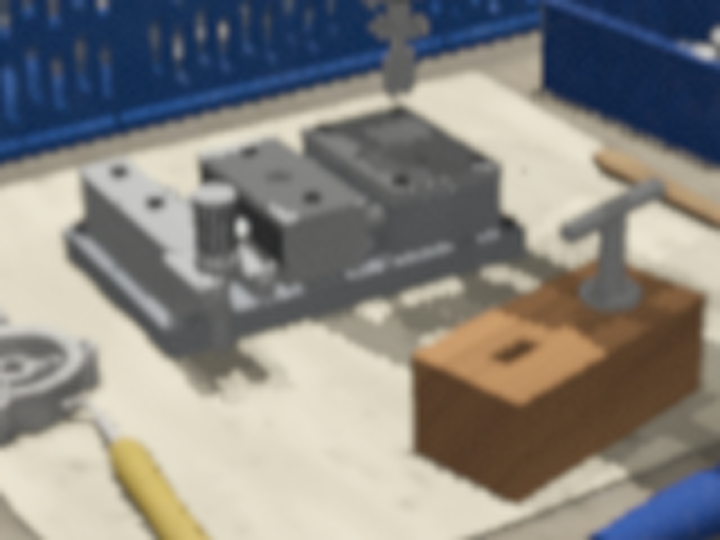

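Run:
```python
import pickle
from h import *
c=pickle.load(open("w11.pkl","rb"))
G=lambda p:[180+(p[0]+.5)/3-.5,130+(p[1]+.5)/3-.5]
P=[]
for n,p in [("TL",(155,178)),("TR",(468,177)),("BL",(163,350)),("BR",(460,348)),("slotTop",(312,222)),("slotmark",(313,180))]:
    q=onz(c,[G(p)],.053)[0,:2]; P.append(q); print(n,q.round(4))
print(np.mean(P[:4],0), np.degrees(np.arctan2(*(P[1]-P[0])[::-1])),np.degrees(np.arctan2(*(P[3]-P[2])[::-1])))
print("blade tip",onz(c,[G((307,270))],.078))
s=pickle.load(open("s11.pkl","rb"))
print(onz(s,[[190+252/6-.4,150+358/6-.4]],.053))
```

```text
TL [0.5233 0.2748]
TR [0.5975 0.2723]
BL [0.5217 0.2308]
BR [0.5959 0.2285]
slotTop [0.5601 0.2626]
slotmark [0.5607 0.2729]
[0.55961688 0.25161425] -1.955375453076041 -1.7290669259007116
blade tip [[0.55879801 0.25882994 0.078     ]]
[[0.56084564 0.25143903 0.053     ]]
```

Request:
{"method": "move_arm", "body": {"plan": [[0.06, 0, -0.4, 0, 0, 0, 1], [0, 0, -0.3, 0, 0, 0, 1], [0, 0, -0.2, 0, 0, 0, 1], [0, 0, 0, 0, 0, 0, 1], [0, 0, 0, 0, 0, 0, 1]]}}

```text
t: 15.25
position: [0.5599, 0.2519, 0.1101]
tool_rot: [0.0, 0.721, 0.693, 0.0]
ft_force: [0.5, 0.3, -1.1]
width: 0.098
```

Run:
```python
from h import *
o=robot.get_obs(); print(o["position"],o["tool_rot"],o["ft_force"],o["width"])
c=cam("wrist"); crop(c,"w12",180,130,380,330,3)
c=cam("side"); crop(c,"s12",190,150,310,250,6)
```

```text
[0.55985521 0.25185567 0.11007725] [5.33778585e-05 7.20538865e-01 6.93414546e-01 9.27194245e-05] [ 0.49670196  0.259412   -1.12081108] 0.09773268148866811
```

View pics/w12.png

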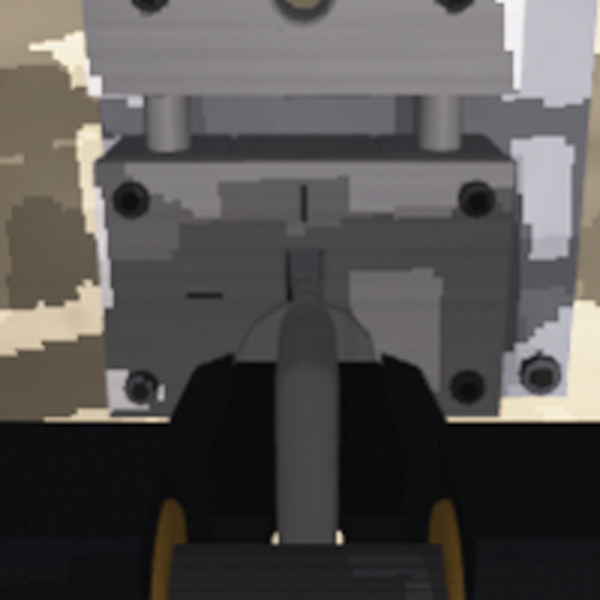

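View pics/s12.png

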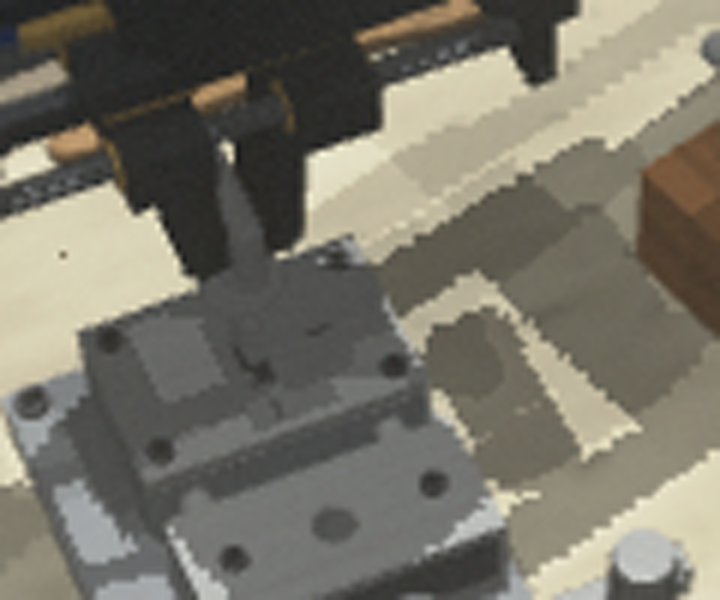

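Request:
{"method": "move_arm", "body": {"plan": [[-0.02, 0, -0.15, 0, 0, 0, 1], [0, 0, -0.15, 0, 0, 0, 1], [0, 0, -0.1, 0, 0, 0, 1], [0, 0, 0, 0, 0, 0, 1]]}}

```text
t: 15.85
position: [0.559, 0.2518, 0.0996]
tool_rot: [-0.0, 0.721, 0.693, -0.0]
ft_force: [-1.0, -0.2, -1.2]
width: 0.098
```

Request:
{"method": "move_arm", "body": {"plan": [[0.02, 0, -0.15, 0, 0, 0, 1], [0, 0, -0.15, 0, 0, 0, 1], [0, 0, -0.1, 0, 0, 0, 1], [0, 0, 0, 0, 0, 0, 1]]}}

```text
t: 16.35
position: [0.5595, 0.2517, 0.0896]
tool_rot: [-0.0, 0.721, 0.693, -0.0]
ft_force: [0.3, -1.1, -1.3]
width: 0.098
```

Going past the pins now, with small to-and-fro turns.

Request:
{"method": "move_arm", "body": {"plan": [[0, 0, -0.1, 0, 0, 0.4, 1], [0, 0, -0.1, 0, 0, -0.4, 1], [0, 0, -0.1, 0, 0, -0.4, 1], [0, 0, -0.1, 0, 0, 0.4, 1], [0, 0, -0.05, 0, 0, 0.4, 1], [0, 0, -0.05, 0, 0, -0.4, 1], [0, 0, 0, 0, 0, 0, 1]], "squeeze": 60}}

```text
t: 17.23
position: [0.5605, 0.2519, 0.0802]
tool_rot: [0.001, 0.721, 0.693, 0.001]
ft_force: [-4.9, -1.8, 7.9]
width: 0.093
```

Request:
{"method": "move_arm", "body": {"plan": [[0, 0, -0.05, 0, 0, 0.4, 1], [0, 0, -0.05, 0, 0, -0.4, 1], [0, 0, -0.05, 0, 0, -0.4, 1], [0, 0, -0.05, 0, 0, 0.4, 1], [0, 0, 0, 0, 0, 0.4, 1], [0, 0, 0, 0, 0, -0.4, 1], [0, 0, 0, 0, 0, 0, 1]]}}

```text
t: 18.1
position: [0.5603, 0.2522, 0.074]
tool_rot: [0.0, 0.721, 0.693, 0.001]
ft_force: [-3.0, 0.1, 7.4]
width: 0.093
```

Run:
```python
from h import *
o=robot.get_obs(); print(o["position"],o["tool_rot"],o["ft_force"],o["torque"],o["width"])
c=cam("wrist"); crop(c,"w13",180,130,380,330,3)
c=cam("side"); crop(c,"s13",190,150,310,250,6)
```

```text
[0.56027375 0.25220048 0.07399149] [2.28594435e-04 7.20640815e-01 6.93308238e-01 6.70521534e-04] [-2.99431377  0.1446635   7.44232002] [-0.11772972  0.66105195  0.0275274 ] 0.09307822368579745
```

View pics/s13.png

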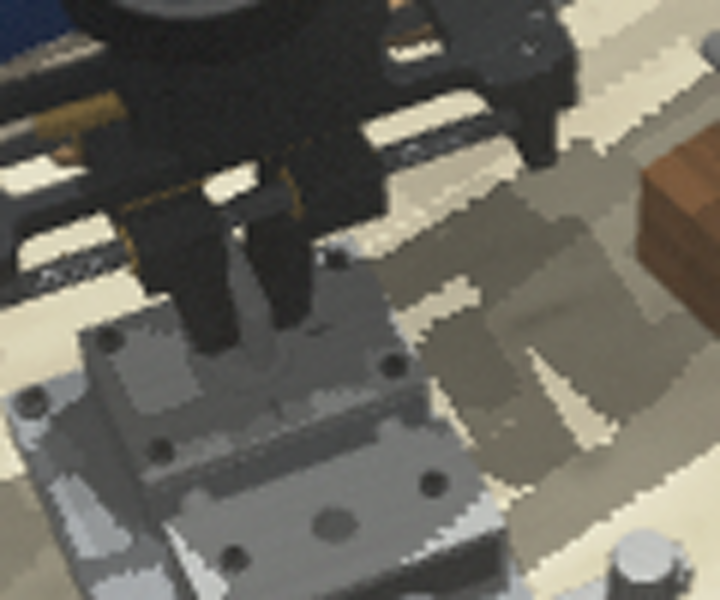

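View pics/w13.png

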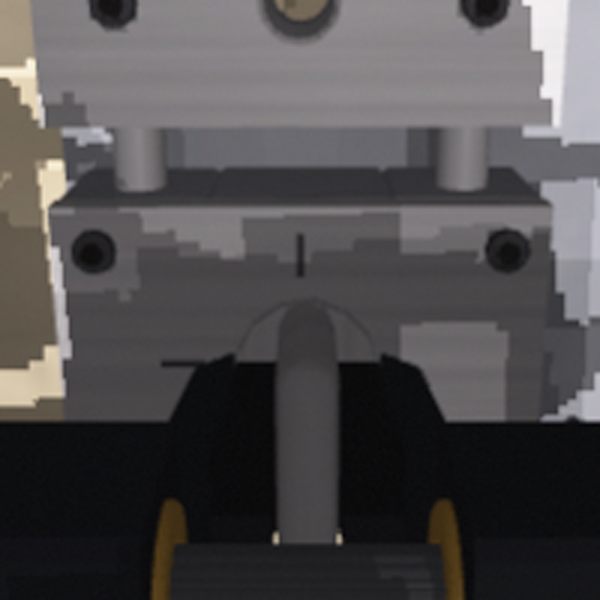

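Request:
{"method": "move_arm", "body": {"plan": [[-0.02, 0, -0.05, 0, 0, 0.4, 1], [-0.02, 0, -0.05, 0, 0, -0.4, 1], [0, 0, 0, 0, 0, -0.4, 1], [0, 0, 0, 0, 0, 0.4, 1], [0, 0, 0, 0, 0, 0, 1]]}}

```text
t: 18.82
position: [0.5603, 0.2523, 0.074]
tool_rot: [0.001, 0.72, 0.694, 0.002]
ft_force: [-6.1, -1.8, 20.2]
width: 0.099
```

Request:
{"method": "move_arm", "body": {"plan": [[0.02, 0, 0.06, 0, 0, 0, 1], [0, 0, 0, 0, 0, -0.5, 1], [0, 0, 0, 0, 0, -0.8, 1], [0, 0, 0, 0, 0, -0.8, 1], [0, 0, 0, 0, 0, -0.8, 1], [0, 0, 0, 0, 0, 0, 1]]}}

```text
t: 19.58
position: [0.5596, 0.2524, 0.074]
tool_rot: [0.0, 0.817, 0.576, 0.001]
ft_force: [-6.6, -0.9, 14.1]
width: 0.098
```

Run:
```python
from h import *
o=robot.get_obs(); print(o["position"],o["tool_rot"],o["ft_force"],o["torque"],o["width"],o["qpos"])
```

```text
[0.55962593 0.25238771 0.07398915] [4.13381495e-05 8.17249784e-01 5.76283308e-01 5.81190558e-04] [-6.56265523 -0.85693342 14.13147078] [-0.16153034  1.31005189  0.08557441] 0.09817879356573025 [2.30411014e-01 4.53018760e-01 1.61835757e+00 4.08939833e-04
 1.06910757e+00 5.72663525e-01]
```

Request:
{"method": "move_arm", "body": {"plan": [[-0.02, 0, 0.04, 0, 0, -0.8, 1], [-0.02, 0, 0, 0, 0, -0.8, 1], [0, 0, 0, 0, 0, -0.8, 1], [0, 0, 0, 0, 0, -0.8, 1], [0, 0, 0, 0, 0, -0.8, 1], [0, 0, 0, 0, 0, 0, 1]]}}

```text
t: 20.32
position: [0.5594, 0.2522, 0.074]
tool_rot: [0.0, 0.919, 0.394, 0.001]
ft_force: [-0.9, -1.2, 5.2]
width: 0.094
```

Run:
```python
from h import *
o=robot.get_obs(); print(o["position"],o["tool_rot"],o["ft_force"],o["torque"],o["width"],o["qpos"])
c=cam("side"); crop(c,"s14",190,150,310,250,6)
```

```text
[0.55939232 0.25223518 0.07404572] [1.77523107e-04 9.19113940e-01 3.93989352e-01 1.38723236e-03] [-0.93149001 -1.21072826  5.17662167] [-0.00192404  0.27666535  0.00562864] 0.09383905206390358 [2.30370042e-01 4.51484058e-01 1.62047320e+00 1.51095471e-04
 1.06684144e+00 9.91156747e-01]
```

View pics/s14.png

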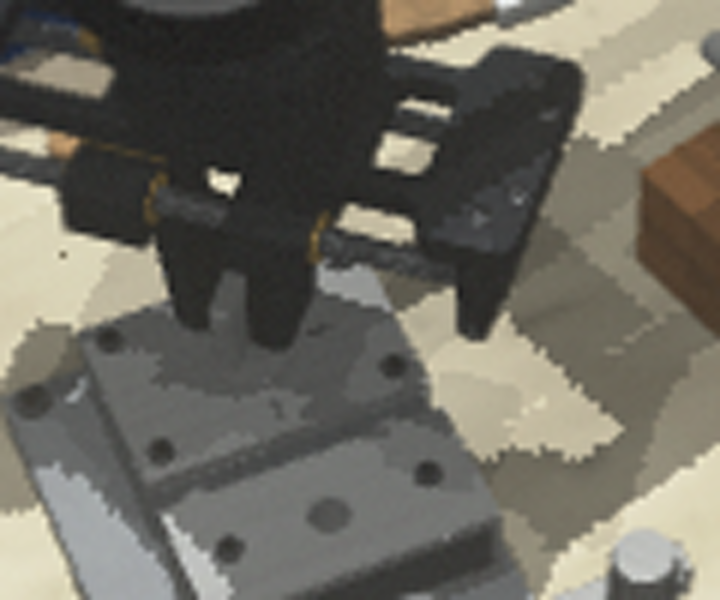

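Request:
{"method": "move_arm", "body": {"plan": [[0, 0, 0, 0, 0, -0.9, 1], [0, 0, 0, 0, 0, -0.9, 1], [0, 0, 0, 0, 0, -0.9, 1], [0, 0, 0, 0, 0, -0.9, 1], [0, 0, 0, 0, 0, -0.9, 1], [0, 0, 0, 0, 0, -0.9, 1], [0, 0, 0, 0, 0, -0.9, 1], [0, 0, 0, 0, 0, -0.9, 1], [0, 0, 0, 0, 0, 0, 1]]}}

```text
t: 21.5
position: [0.5595, 0.252, 0.074]
tool_rot: [-0.0, 1.0, 0.028, 0.001]
ft_force: [-0.3, -0.5, 5.5]
width: 0.096
```

Run:
```python
from h import *
o=robot.get_obs(); print(o["position"],o["tool_rot"],o["ft_force"],o["torque"],o["width"],o["qpos"])
_,a,b,_=o["tool_rot"]; print(np.degrees(np.arctan2(b*b-a*a,2*a*b)))
```

```text
[0.55945937 0.25201717 0.07400975] [-1.93446774e-04  9.99608695e-01  2.79374354e-02  1.38556776e-03] [-0.26956424 -0.49152646  5.48129558] [-0.05123107  0.27109093  0.07941679] 0.0961973988179571 [ 2.30152413e-01  4.51518283e-01  1.62051073e+00 -2.02745553e-04
  1.06677128e+00  1.74516421e+00]
-86.79818598937017
```

Request:
{"method": "move_arm", "body": {"plan": [[0, 0, 0, 0, 0, -0.4, 1], [0, 0, 0, 0, 0, -0.4, 1], [0, 0, 0, 0, 0, -0.3, 1], [0, 0, 0, 0, 0, 0, 1], [0, 0, 0, 0, 0, 0, 1]]}}

```text
t: 22.12
position: [0.5595, 0.252, 0.074]
tool_rot: [-0.0, 1.0, -0.029, 0.001]
ft_force: [-0.3, 0.3, 6.6]
width: 0.095
```

Run:
```python
from h import *
o=robot.get_obs(); print(o["t"],o["position"],o["ft_force"],o["torque"],o["width"],o["qpos"])
_,a,b,_=o["tool_rot"]; print(np.degrees(np.arctan2(b*b-a*a,2*a*b)))
c=cam("side"); crop(c,"s15",190,150,330,270,5.5)
c=cam("wrist"); cv2.imwrite("pics/w15.png",c["frame"][:,:,::-1])
```

```text
22.125 [0.55948345 0.25199698 0.07402766] [-0.34432034  0.33631756  6.63714216] [-0.15374462  0.20103587  0.08375534] 0.09471003656334069 [ 2.30146114e-01  4.51503642e-01  1.62048861e+00 -2.81050002e-04
  1.06676940e+00  1.85927881e+00]
-93.33467042947498
```

View pics/s15.png

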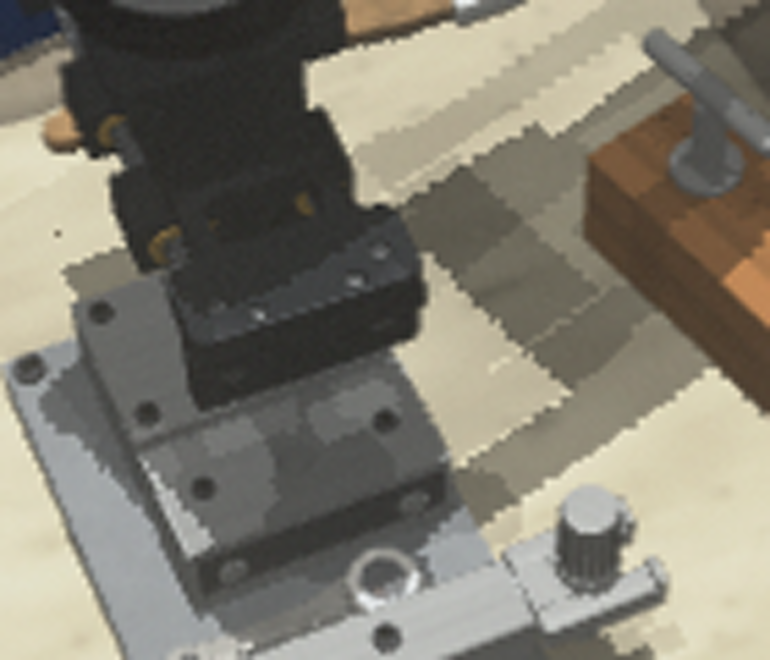

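View pics/w15.png

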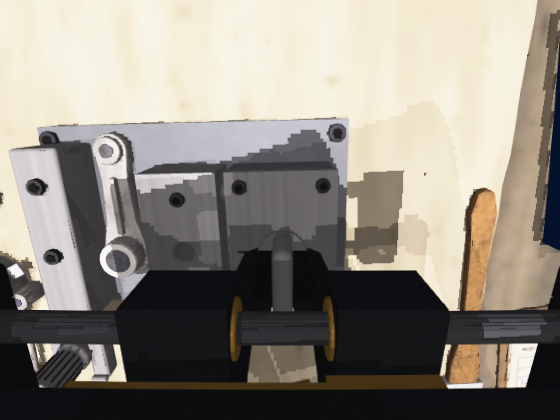

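Run:
```python
from h import *
c=cam("wrist"); print(onz(c,[[177,200],[239,187],[323,185],[36,186]],.053).round(4))
s=cam("side"); f=lambda p:[190+p[0]/5.5-.4,150+p[1]/5.5-.4]
print(onz(s,[f((386,421)),f((204,488)),f((147,413)),f((386,636))],.053).round(4), onz(s,[f((590,508))],.087))
crop(c,"w16",120,130,360,310,3)
```

```text
[[0.5922 0.3062 0.053 ]
 [0.5973 0.2725 0.053 ]
 [0.5958 0.2283 0.053 ]
 [0.6042 0.3806 0.053 ]]
[[0.5311 0.307  0.053 ]
 [0.5932 0.3044 0.053 ]
 [0.5983 0.27   0.053 ]
 [0.5647 0.3782 0.053 ]] [[0.49859963 0.38379424 0.087     ]]
```

View pics/w16.png

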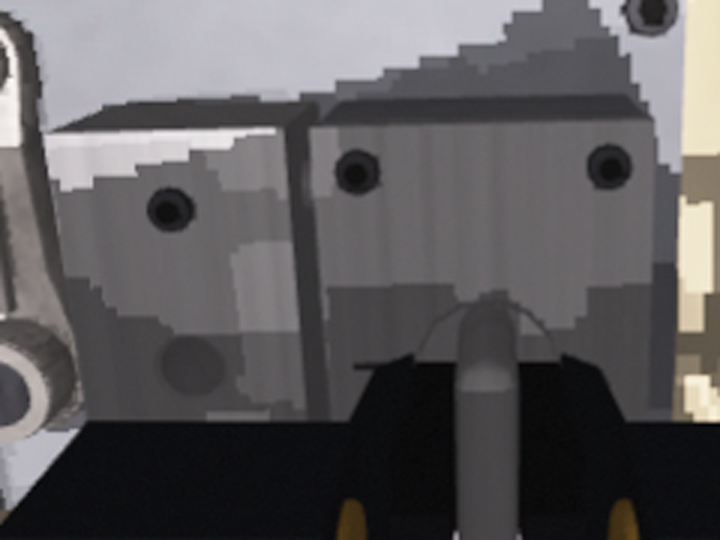

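Request:
{"method": "move_arm", "body": {"plan": [[0, 0, 0, 0, 0, -0.2, 1], [0, 0, 0, 0, 0, 0, 1], [0, 0, 0, 0, 0, 0, 1], [0, 0, 0, 0, 0, 0, 1]]}}

```text
t: 22.82
position: [0.5595, 0.252, 0.074]
tool_rot: [-0.0, 0.999, -0.04, 0.001]
ft_force: [-1.0, -0.4, 6.0]
width: 0.099
```

Run:
```python
from h import *
o=robot.get_obs(); print(o["t"],o["position"],o["ft_force"],o["torque"],o["width"],np.abs(o["dq"]).max())
print(robot.close_job())
```

```text
22.825 [0.55948105 0.25196337 0.07401322] [-0.99013163 -0.44788433  5.95068678] [-0.10757644  0.24543572  0.12130588] 0.09924835637653003 0.0010722873373431052
the job is handed in; nothing more can be done
None
```

I handed the job in at about 22.8 s of the 64 s allowed. The fixture is open, and the arm is still gripping the flat-bow key at its turned position.

- **Locking pin:** I drew it up out of the sliding jaw, hung it in the notch on the fixed jaw's front and let go. The last side picture shows it upright, with its head about 1 mm from the notch position I had measured.
- **Release key:** I took the flat-bow key from the stand and worked it down past the pins with small turns of about 2.4 degrees each way. It stopped at the height worked out for the collar being home, and went no lower under 20 N. I then turned it about 92 degrees clockwise.
- **Final state:** The jaw's screws have moved about 10 to 11 mm toward the key head, which matches fully open. The last reading showed a steady hold: about 6 N of downward push, 0.12 N m on the key, and the grip at its 60 N setting.
- **Not fully certain:** I could not read the cylinder's angle directly, so "at the stop" is judged from the jaw's travel and the turn of the tool. The torque at the end was no more than the spring's 0.13 N m, so it did not confirm firm contact with the stop.
- **Other things:** The T-handled key and the casting look in place in the last pictures. I did not measure the cap, brush or deburring tool again at the end.

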